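Scan the label of the round keepsake box

ROBOT

A 6-joint arm with a two-finger parallel gripper is mounted at the origin on the work surface. World frame = base frame: x ahead of the robot, y to its left, z up, the work surface at z = 0. Lengths are in mm, angles in degrees, forces in N, time in s.
With the tool pointing down it reaches from about 300 to 775 mm from the base axis. Payload 14.6 kg.
Tool frame: the origin (TCP) lies midway between the tips of the shut fingers; the grasp point (between the pads) lies 19 mm behind it (env.pinch_z is the distance from the TCP to the grasp point, in mm); z points along the fingers, y is the line along which they close (so a half turn about z gives the same grasp; the last joint's range is limited). The gripper opens to 94 mm and grips with 3 to 60 N. Pads are 16 mm wide; open, the fingers measure 119 mm over their backs; the gripper's body (75 mm by 177 mm) begins 78 mm behind the grasp point.
Start: joints at [64.595, 17.183, 87.147, -0, 75.671, -3.816], TCP at [202.367, 511.406, 172.146] pointing down, gripper open.
Joint ranges: [-173.82, 173.82], [-45.26, 126.66], [13.44, 144.39], [-59.66, 239.66], [0, 175.72], [-146.38, 146.38]. Speed limits (degrees/s): [127.2, 127.2, 147.25, 180, 180, 180].

INTERFACE

Orientations are given as a 3x3 rotation matrix whose columns are the frame's x, y, z axes.
In Python, from rig import env gives the robot as it stands. The module is installed in compiled form; this text tells all that it offers.
- The arm moves only by the tool step_arm, never from a script. Its arguments are lists of equal length, an entry for each row: "travel": the shift along the tool's x, y, z in units of 3 cm (1.0 is 3 cm), a list of three; "yaw": the turn about the tool's z in units of 5 degrees (1.0 is 5 degrees). A call has 1 to 20 rows; each row shifts and turns the commanded pose from where the row before left it, along the tool's axes as they then stand; what a row does not reach is not made up. A row lasts 1/10 s, in which the tool goes at most 50 mm and 8.59 degrees, less where a joint would pass 70% of its speed; a pose out of reach is approached as far as the arm can. A call with a number of a shift or a turn outside -1 to 1 is refused whole. A call with a gripper value outside its range is refused whole. "fingers" is the opening, from 0 (shut) to 1 (fully open), set as the call begins (left out, the last holds). The fingers move at their own pace and stop on an object; "force" is the grip in N (left out, the last holds). Time passes only in rows, so rows that do not move let the fingers close. It gives the time, the measured TCP pose, the force, the opening and the grip force at its end, in the units of the state.
- env.read_state(): the state, without advancing time (a new reading comes with each control period).
- env.get_image(name): name is "side" or "top"; returns the picture (384x512x3 uint8, red, green, blue); there is no depth.
- env.calibration(name): a dict with "camera_matrix" (3x3 intrinsics, pixels), "dist" ([k1, k2, p1, p2, k3] as OpenCV has them; the pictures are not rectified), "extrinsics" (4x4, takes a point from world to camera coordinates). Camera axes: x right, y down, z forward; pixel columns grow to the right and rows downward; lengths in mm; the calibration is good to about 2 mm. A picture is of the moment at which its call begins. calibration takes no time and is no camera call.
- env.hand_in(): hands the job in; it is judged then, once.
The state is a dict: "time_s": time; "joint_pos": joint angles; "dq": joint speeds; "effort": joint torques, N m; "tool_pos": TCP position; "ee_rot": TCP orientation; "contact_force": force on the tool from outside, world axes, zero at the start; "torque": the same for the moment, N m; "opening": finger opening in mm; "gripper_force": force on a finger pad.
Only numpy, scipy, OpenCV 4.12 (cv2) and the standard library are available. Lean on these libraries where they do the work, as an engineer would, in place of code of your own. Each camera call takes 0.05 s, during which the arm holds its last target. There are 200 camera calls.

TASK

Pick up the hand scanner by its handle and hold it level and still, its head centred about 8 cm above the square code label on the lid of the round box, for two seconds. Then lay the scanner gently, right way up, along the black charging pad so that it lies wholly on it. Do not touch the round box.

Things in the scene. Friction and masses are not known exactly. Their poses are not given: they have to be found in the camera images.
- scanner: Grey hand scanner, 226 mm long, 0.2-0.33 kg. Origin: below mid-handle and its centre of mass, level with its underside; z up, x along the handle to the head. Handle: bar 30 mm wide, z 22 to 50, bare over x -71 to 59 mm; grip at x = 0. Head: 62 x 56 x 56 mm high block; its window, centred at x = 90, y = 0, z = 0, looks along -z. Butt: foot 36 mm wide at x -71 to -105, down to z = 0.
- round_box: Round grey lidded box, diameter 120 mm, 50 mm high, loose, about 0.5 kg. Origin: centre of its underside. A square box (105 mm) and an oblong box (130 by 75 mm) of the same grey stuff, height and kind of label stand beside it, in any order, and are not listed.
- label (a point): Centre of the square 50 mm white label with a black pixel code, flat on the lid of the round box, 51 mm above the table and 20 mm from the centre of the lid; z points up.
- pad: Black charging pad fixed to the table, a flat slab 270 mm (its x axis) by 100 mm (its y axis), 8 mm high, without a rim. Origin: centre of its underside, on the table; its top is at z = 8 mm. The scanner lies along it, head to either end, with the scanner's origin over the pad's centre.
There are look-alikes about, which are no part of the job. What is shaped like the scanner but orange is not meant.

How it is judged (in metres and radians):
On the way:
1. the scanner is held steady and level (within 12 degrees), the centre of its window within 20 mm along each scanner axis of the label's centre and 40 to 130 mm above it, for 1 s (x of label in the frame of scanner between 0.07 and 0.11 m and y of label in the frame of scanner between -0.02 and 0.02 m and z of label in the frame of scanner between -0.13 and -0.04 m and angle between scanner's own z axis and vertical below 0.21 rad and linear speed of scanner below 0.03 m/s and angular speed of scanner below 0.3 rad/s), for 1 s.
At the end, for the whole second after the job is handed in: The scanner rests right way up and still on the charging pad, its origin within 30 mm of the pad's centre along it and 25 mm across it, its handle along the pad within 15 degrees (either way round); the label of the round box is within 10 mm of where it was (x of scanner in the frame of pad between -0.03 and 0.03 m and y of scanner in the frame of pad between -0.025 and 0.025 m and z of scanner in the frame of pad between 0.003 and 0.013 m and angle between the x axis of scanner and the x axis of pad, either way round below 0.26 rad and angle between scanner's own z axis and vertical below 0.1 rad and linear speed of scanner below 0.02 m/s and distance of label from where it was at the start of the episode below 0.01 m); the robot touches nothing.
It fails at once if the scanner, the fingers or the arm touch the round box (contact force between round_box and scanner above 0.5 N or contact force between round_box and the fingers above 0.5 N or contact force between round_box and the arm above 0.5 N).
It fails at once if the scanner is dropped (falls faster than 0.6 m/s, from over about 2 cm, clear of the fingers) (linear speed of scanner above 0.6 m/s and contact force between scanner and the fingers below 0.05 N).
It also fails if it takes over 45 s, if anything falls off the work surface, if the arm or the gripper's body presses on something with over 40 N, if the wrist force passes 120 N, or if a joint passes its speed limit or range.

## Working session

There is one attempt and no reset: what is moved stays moved. The work goes in short steps, Python scripts to look and compute and a tool call to move; the robot and the scene stay as the last step left them, time stands still between calls to the robot, and variables do not carry over. Pictures are saved under pics/ and viewed, at most 10 in all, crops included, and the job is handed in when it is done.

Besides the shell and the picture viewer there is one more tool, called after "Request:" by a JSON object that holds its "method" and its "body", one argument or row to a line. step_arm: Moves the arm, as the interface text tells. Shifts and turns lie within -1 to 1; 1 stands for 3 cm of shift or 5 degrees of turn. Its arguments: {"type":"object","properties":{"travel":{"type":"array"},"yaw":{"type":"array"},"fingers":{"type":"number"},"force":{"type":"number"}},"required":["travel","yaw"]}

```bash
mkdir -p pics; python3 - <<'E'
from rig import env
import cv2, numpy as np
for n in("top","side"):
    im=env.get_image(n); cv2.imwrite(f"pics/{n}0.png",im[:,:,::-1])
    c=env.calibration(n); print(n,c["camera_matrix"],c["dist"],c["extrinsics"])
s=env.read_state();print(s["ee_rot"],s["tool_pos"],s["opening"])
E
```

```text
top [[436.86395983   0.         253.06665664]
 [  0.         436.86395983 186.80149317]
 [  0.           0.           1.        ]] [-0.05858561  0.          0.          0.          0.        ] [[ 7.97470928e-03 -9.99796315e-01 -1.85400178e-02  8.35472999e+01]
 [-9.88656913e-01 -5.10234359e-03 -1.50104879e-01  4.54041118e+02]
 [ 1.49979708e-01  1.95267596e-02 -9.88496228e-01  1.14093966e+03]
 [ 0.00000000e+00  0.00000000e+00  0.00000000e+00  1.00000000e+00]]
side [[355.14449799   0.         254.51020311]
 [  0.         355.14449799 194.16792948]
 [  0.           0.           1.        ]] [-0.00596241  0.          0.          0.          0.        ] [[-9.95194960e-01  9.76363076e-02 -7.35816452e-03  4.27070932e+02]
 [ 5.96583706e-02  5.45066880e-01 -8.36267287e-01 -9.15348340e+00]
 [-7.76393583e-02 -8.32687966e-01 -5.48272635e-01  1.00275929e+03]
 [ 0.00000000e+00  0.00000000e+00  0.00000000e+00  1.00000000e+00]]
[[-9.29853583e-01  3.67929488e-01 -4.54096338e-04]
 [ 3.67929757e-01  9.29853154e-01 -8.98394433e-04]
 [ 9.16971083e-05 -1.00245084e-03 -9.99999493e-01]] [202.26038752 511.18862516 171.64263037] 93.9739843852536
```

View pics/top0.png

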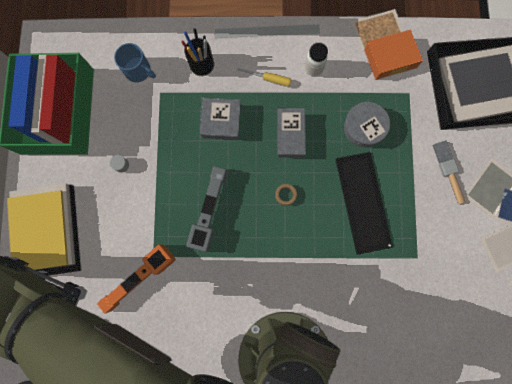

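View pics/side0.png

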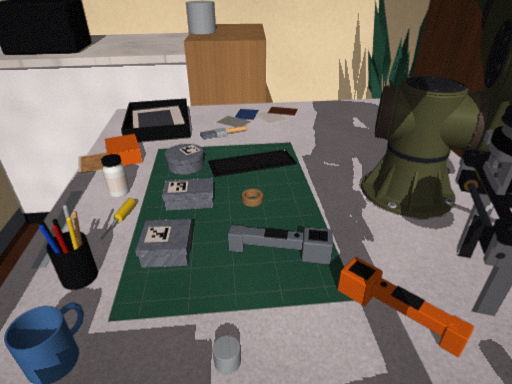

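Top view: the grey scanner lies from its butt at (217,172) to its head at (200,237). Its look-alike is the orange one at (140,275). The round box is at (367,124), with its label near (373,127). The square box at (220,117) and the oblong box at (291,132) could be taken for it. The pad runs from (355,155) to (375,250). I choose the grey scanner, the round box and the black pad on the mat (not the tray at top right).

```bash
cat > h.py <<'E'
import cv2, numpy as np
from rig import env
def ray(n,px,z):
    c=env.calibration(n);K=np.array(c["camera_matrix"]);E=np.array(c["extrinsics"])
    u=cv2.undistortPoints(np.array(px,float).reshape(-1,1,2),K,np.array(c["dist"]))[:,0]
    R,t=E[:3,:3],E[:3,3];o=-R.T@t
    d=np.c_[u,np.ones(len(u))]@R
    return o+d*((z-o[2])/d[:,2])[:,None]
def proj(n,P):
    c=env.calibration(n);E=np.array(c["extrinsics"])
    return cv2.projectPoints(np.array(P,float).reshape(-1,1,3),cv2.Rodrigues(E[:3,:3])[0],E[:3,3],np.array(c["camera_matrix"]),np.array(c["dist"]))[0][:,0]
def blob(mask,box):
    m=np.zeros_like(mask,np.uint8);x0,y0,x1,y1=box;m[y0:y1,x0:x1]=mask[y0:y1,x0:x1]
    cs=cv2.findContours(m,cv2.RETR_EXTERNAL,cv2.CHAIN_APPROX_NONE)[0]
    return max(cs,key=cv2.contourArea)
def rect(P):
    r=cv2.minAreaRect(P[:,:2].astype(np.float32));return np.round(r[0],1),np.round(r[1],1),round(r[2],1),np.round(cv2.boxPoints(r)).tolist()
E
python3 - <<'E'
from h import *
im=cv2.imread("pics/top0.png");hsv=cv2.cvtColor(im,cv2.COLOR_BGR2HSV);h,s,v=cv2.split(hsv)
pad=blob((v<50)&(s<120),(325,140,405,262));print("pad",rect(ray("top",pad[:,0],8)))
lab=cv2.morphologyEx(((v>150)&(s<60)).astype(np.uint8),cv2.MORPH_CLOSE,np.ones((5,5)))
l=blob(lab,(340,100,395,150));print("label",rect(ray("top",l[:,0],51)))
g=((s<60)&(v>50)).astype(np.uint8)
b=blob(g,(340,98,395,150));print("box",rect(ray("top",b[:,0],50)))
sc=blob(g,(180,160,235,258));P=ray("top",sc[:,0],50);print("scanner z50",rect(P))
tight=cv2.resize(im[90:265,170:420],None,fx=3.2,fy=3.2,interpolation=cv2.INTER_CUBIC)
for c,col in((sc,(0,0,255)),(l,(255,0,0)),(pad,(0,255,255)),(b,(255,0,255))):
    cv2.polylines(tight,[((c-[170,90])*3.2+1.6).astype(int)],True,col,1)
cv2.imwrite("pics/crop1.png",tight)
E
```

```text
pad (array([ 417. , -216.1]), array([268.9, 101.5]), 11.3, [[275.0, -193.0], [295.0, -292.0], [559.0, -240.0], [539.0, -140.0]])
label (array([ 613.7, -235.2]), array([50. , 50.6]), 32.6, [[579.0, -227.0], [606.0, -270.0], [648.0, -243.0], [621.0, -200.0]])
box (array([ 630.1, -228.9]), array([131.7, 146.2]), 9.5, [[553.0, -168.0], [577.0, -312.0], [707.0, -290.0], [683.0, -146.0]])
scanner z50 (array([329.9, 220.5]), array([ 65.1, 106.7]), 75.0, [[270.0, 203.0], [373.0, 175.0], [390.0, 238.0], [287.0, 266.0]])
```

View pics/crop1.png

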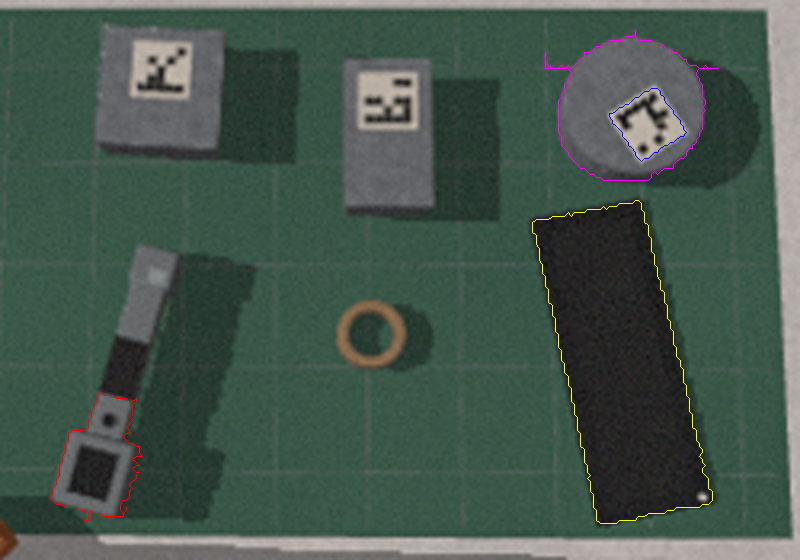

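The crop confirms the choice: the contours fit the pad and the label well (268.9×101.5 mm and 50×50.6 mm). The scanner is right way up, its head at lower left. Its dark grip splits the mask, so I'll measure its axis from the separate parts.

```bash
python3 - <<'E'
from h import *
im=cv2.imread("pics/top0.png");hsv=cv2.cvtColor(im,cv2.COLOR_BGR2HSV);h,s,v=cv2.split(hsv)
g=((s<60)&(v>50)).astype(np.uint8)
c=blob(g,(195,160,232,202));R=rect(ray("top",c[:,0],50));print("butt",R)
d=blob(v<55,(190,225,212,250));S=rect(ray("top",d[:,0],56));print("screen",S,d.shape)
hd=blob(g,(180,205,215,258));H=rect(ray("top",hd[:,0],56));
q=np.array(R[3]);S0=S[0]
dd=np.linalg.norm(q-S0,axis=1);o=np.argsort(dd);far=q[o[2:]].mean(0);near=q[o[:2]].mean(0)
ax=(S0-far);print("far",far,"near",near,"len",np.linalg.norm(ax),"(195?)","ang",np.degrees(np.arctan2(ax[1],ax[0])),"handle ang",np.degrees(np.arctan2(*(near-far)[::-1])))
u=ax/np.linalg.norm(ax);print("origin from butt",far+105*u,"from head",S0-90*u)
# round box lid circle
b=blob(cv2.morphologyEx(g,cv2.MORPH_OPEN,np.ones((9,9))),(340,102,395,150));P=ray("top",b[:,0],50)[:,:2]
A=np.c_[2*P,np.ones(len(P))];x=np.linalg.lstsq(A,(P**2).sum(1),rcond=None)[0];print("lid",x[:2],np.sqrt(x[2]+x[:2]@x[:2]))
# side check: project
o=(far+105*u+S0-90*u)/2
print("side px of label,butt,screen",proj("side",[[613.7,-235.2,51],[*far,50],[*S0,56]]))
E
```

```text
butt (array([459. , 180.7]), array([51.5, 92.3]), 78.9, [[409.0, 164.0], [499.0, 147.0], [509.0, 197.0], [419.0, 215.0]])
screen (array([315.8, 226.9]), array([31.2, 37. ]), 76.6, [[294.0, 216.0], [330.0, 207.0], [337.0, 238.0], [301.0, 246.0]]) (46, 1, 2)
far [504. 172.] near [414.  189.5] len 196.04400016322867 (195?) ang 163.73745721331863 handle ang 168.9964591482505
origin from butt [403.20119981 201.40411334] from head [402.19897159 201.69647428]
lid [ 629.91588944 -220.00508156] 60.42976483321474
side px of label,butt,screen [[189.06058868 148.83475421]
 [228.50022763 226.79245824]
 [317.47471651 234.66747722]]
```

Checks: butt to screen measures 196 mm (195 expected), the lid radius 60.4 mm, and the label sits 22 mm from the lid centre. The two estimates of the scanner's origin agree at about (402.7, 201.5), with its axis near 165°. I'll move above the grip now.

Request:
{"method": "step_arm", "body": {
  "travel": [
    [-0.834,-0.595,0],
    [-0.834,-0.595,0],
    [-0.834,-0.595,0],
    [-0.834,-0.595,0],
    [-0.834,-0.595,0],
    [-0.834,-0.595,0],
    [-0.834,-0.595,0],
    [-0.834,-0.595,0],
    [-0.834,-0.595,0],
    [-0.834,-0.595,0],
    [-0.834,-0.595,0],
    [-0.834,-0.595,0],
    [0,0,0],
    [0,0,0],
    [0,0,0.5],
    [0,0,0.5],
    [0,0,0]
  ],
  "yaw": [0,0,0,0,0,0,0,0,0,0,0,0,-0.66,-0.66,0,0,0],
  "fingers": 1
}}

```text
time_s: 1.8
tool_pos: [401.8, 201.4, 140.5]
ee_rot: [[-0.966, 0.259, -0.003], [0.259, 0.966, -0.001], [0.003, -0.002, -1.0]]
contact_force: [-0.7, -0.3, 0.2]
opening: 94.0
gripper_force: 0.0
```

```bash
cat > st.py <<'E'
from h import *
def st():
    s=env.read_state();R=np.array(s["ee_rot"]);p=np.array(s["tool_pos"])
    print("t",s["time_s"],"tcp",p.round(1),"xang",np.degrees(np.arctan2(R[1,0],R[0,0])).round(2),"open",s["opening"],"F",np.round(s["contact_force"],1),s["gripper_force"],"q",np.round(s["joint_pos"],0));return p,R
E
python3 - <<'E'
from st import *
p,R=st();print("to grasp, units",R.T@(np.array([402.7,201.5,18])-p)/30)
im=env.get_image("top");cv2.imwrite("pics/top1.png",cv2.resize(im[120:300,130:330,::-1],None,fx=3,fy=3))
E
```

```text
t 1.8 tcp [401.8 201.4 140.5] xang 165.01 open 93.97615868061399 F [-0.7 -0.3  0.2] 0.0 q [ 22.   6. 105.  -0.  69. -53.]
to grasp, units [-0.03841048  0.02056575  4.08390305]
```

View pics/top1.png

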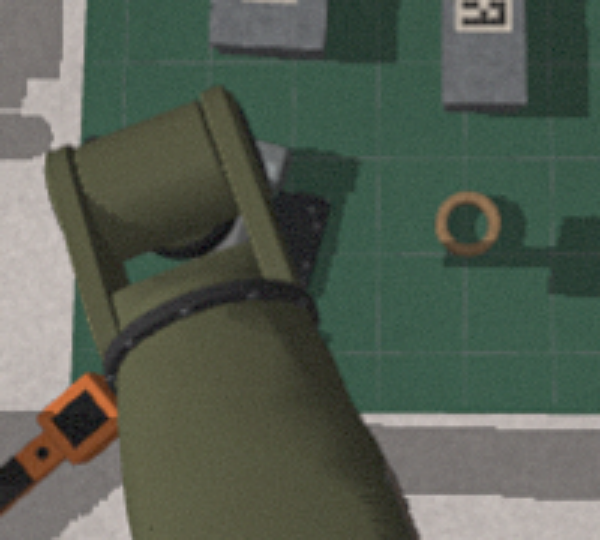

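The arm hides the scanner in this view, but the pose numbers agree with the plan. Going down and gripping.

Request:
{"method": "step_arm", "body": {
  "travel": [
    [0,0,0.6],
    [0,0,0.6],
    [0,0,0.6],
    [0,0,0.6],
    [0,0,0.6],
    [0,0,0.5],
    [0,0,0.4],
    [0,0,0.18],
    [0,0,0]
  ],
  "yaw": [0,0,0,0,0,0,0,0,0]
}}

```text
time_s: 2.75
tool_pos: [402.7, 201.8, 19.6]
ee_rot: [[-0.966, 0.259, -0.0], [0.259, 0.966, -0.0], [0.0, -0.0, -1.0]]
contact_force: [0.5, -0.3, -0.3]
opening: 94.1
gripper_force: 0.0
```

Request:
{"method": "step_arm", "body": {
  "travel": [
    [0,0,0],
    [0,0,0],
    [0,0,0],
    [0,0,0],
    [0,0,0],
    [0,0,0],
    [0,0,0],
    [0,0,0]
  ],
  "yaw": [0,0,0,0,0,0,0,0],
  "fingers": 0,
  "force": 35
}}

```text
time_s: 3.55
tool_pos: [402.7, 201.8, 19.8]
ee_rot: [[-0.966, 0.259, -0.0], [0.259, 0.966, 0.0], [0.0, 0.0, -1.0]]
contact_force: [-0.3, 0.3, -0.7]
opening: 33.7
gripper_force: 0.0
```

```bash
python3 - <<'E'
from st import *
p,R=st()
im=env.get_image("side");cv2.imwrite("pics/side1.png",im[:,:,::-1])
E
```

```text
t 3.55 tcp [402.7 201.8  19.8] xang 165.01 open 33.65453720093727 F [-0.3  0.3 -0.7] 0.0 q [ 22.  16. 111.   0.  53. -53.]
```

View pics/side1.png

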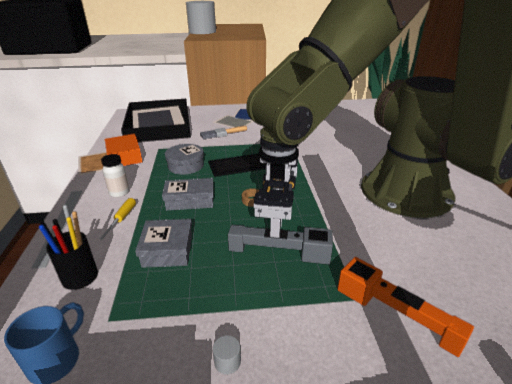

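The side view shows the fingers astride the mid-handle at about (273,232). They are still closing, at 33.7 mm. I'll let them finish, then lift.

Request:
{"method": "step_arm", "body": {
  "travel": [
    [0,0,0],
    [0,0,0],
    [0,0,0],
    [0,0,0]
  ],
  "yaw": [0,0,0,0]
}}

```text
time_s: 4.0
tool_pos: [402.7, 201.8, 19.8]
ee_rot: [[-0.966, 0.259, 0.0], [0.259, 0.966, 0.0], [-0.0, 0.0, -1.0]]
contact_force: [0.1, -0.2, 0.4]
opening: 0.8
gripper_force: 0.0
```

Request:
{"method": "step_arm", "body": {
  "travel": [
    [0,0,-0.2],
    [0,0,-0.4],
    [0,0,-0.6],
    [0,0,-0.8],
    [0,0,-0.8],
    [0,0,-0.8],
    [0,0,-0.8],
    [0,0,-0.6],
    [0,0,-0.2],
    [0,0,0]
  ],
  "yaw": [0,0,0,0,0,0,0,0,0,0]
}}

```text
time_s: 5.0
tool_pos: [402.9, 201.9, 176.6]
ee_rot: [[-0.966, 0.259, 0.002], [0.259, 0.966, 0.001], [-0.001, 0.001, -1.0]]
contact_force: [-0.0, 0.1, 0.5]
opening: 0.3
gripper_force: 0.0
```

```bash
python3 - <<'E'
from st import *
p,R=st()
a=np.radians(191.3);d=np.array([np.cos(a),np.sin(a)])
g=np.array([613.7,-235.2])-90*d;print("hover",g,np.hypot(*g),"pure shift units now",R.T@(np.r_[g,p[2]]-p)/30)
im=env.get_image("side");cv2.imwrite("pics/side2.png",im[:,:,::-1])
E
```

```text
t 5.0 tcp [402.9 201.9 176.6] xang 165.01 open 0.3421320281354192 F [-0.   0.1  0.5] 0.0 q [ 22.   4. 102.   0.  74. -53.]
hover [ 701.95531927 -217.56484702] 734.8984507456516 pure shift units now [-1.32438540e+01 -1.09271901e+01  6.65367365e-03]
```

View pics/side2.png

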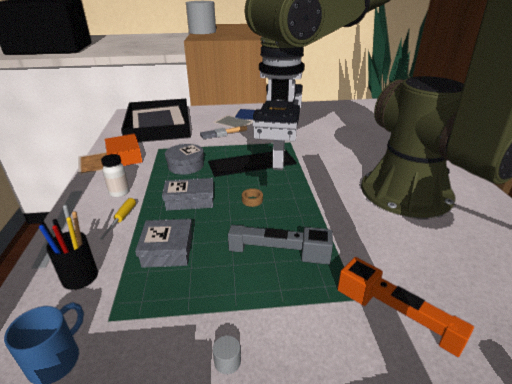

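The fingers shut to 0 and the scanner stayed on the table, so the grasp missed. The shut fingertips show at (278,167). I'll compare that with where the state puts the TCP.

```bash
python3 - <<'E'
from st import *
p,R=st()
print("pinch_z",env.pinch_z,"side proj tcp",proj("side",[p,p-R[:,2]*-0+[0,0,19],p+[0,0,60]]))
print("at grasp", proj("side",[[402.7,201.8,19.8],[402.7,201.8,50]]), "origin top",proj("side",[[402.7,201.5,50]]))
im=env.get_image("top")
cv2.imwrite("pics/cmp.png",np.hstack([cv2.resize(cv2.imread("pics/side1.png")[130:280,210:350],None,fx=2.8,fy=2.8),cv2.resize(cv2.imread("pics/side2.png")[130:280,210:350],None,fx=2.8,fy=2.8)]))
a=cv2.imread("pics/top0.png")[160:255,180:240].astype(int);b=im[160:255,180:240,::-1].astype(int);print("scanner moved? diff",np.abs(a-b).mean())
print("top proj tcp",proj("top",[p]))
E
```

```text
t 5.05 tcp [402.6 201.7 175.6] xang 165.01 open 0.382230748371401 F [-0.4 -0.9  0. ] 0.0 q [ 22.   4. 102.   0.  74. -53.]
pinch_z 18.8 side proj tcp [[277.01898536 183.08116908]
 [277.28394813 174.81778158]
 [277.88301995 156.11805213]]
at grasp [[275.05764557 242.69130316]
 [275.39525476 232.17205079]] origin top [[275.37514241 232.08503295]]
scanner moved? diff 19.410877192982458
top proj tcp [[203.06550233 198.91577829]]
```

View pics/cmp.png

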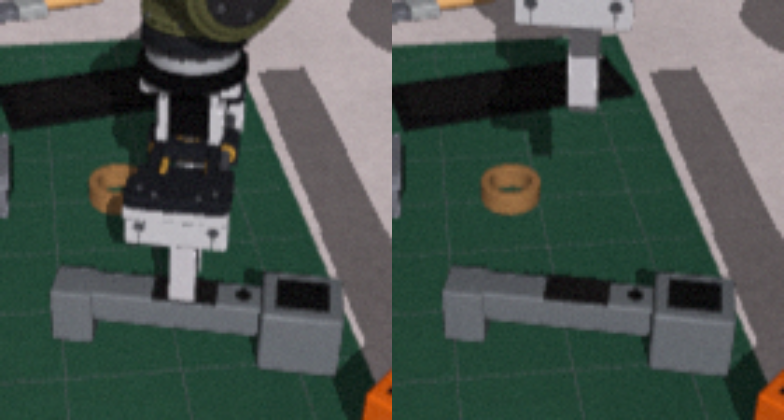

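At the TCP's reported position (402.6, 201.7, 175.6) the tip should project to row 183, but it shows at row 168.6. At the grasp the near finger ended on the top face of the handle, not hidden by it. So the real tips are about 30 mm higher than the state says, and the fingers closed just above the handle. I'll reopen, go down in stages and watch the force.

Request:
{"method": "step_arm", "body": {
  "travel": [
    [0,0,0.3],
    [0,0,0.7],
    [0,0,0.9],
    [0,0,0.9],
    [0,0,0.9],
    [0,0,0.8],
    [0,0,0.5],
    [0,0,0.2],
    [0,0,0],
    [0,0,0]
  ],
  "yaw": [0,0,0,0,0,0,0,0,0,0],
  "fingers": 1
}}

```text
time_s: 6.1
tool_pos: [402.9, 201.8, 20.0]
ee_rot: [[-0.966, 0.259, 0.0], [0.259, 0.966, 0.0], [-0.0, 0.0, -1.0]]
contact_force: [0.4, -0.1, -0.1]
opening: 77.2
gripper_force: 0.0
```

Request:
{"method": "step_arm", "body": {
  "travel": [
    [0,0,0.2],
    [0,0,0.2],
    [0,0,0.2],
    [0,0,0]
  ],
  "yaw": [0,0,0,0]
}}

```text
time_s: 6.5
tool_pos: [402.3, 201.6, 0.9]
ee_rot: [[-0.966, 0.259, -0.001], [0.259, 0.966, -0.0], [0.001, -0.001, -1.0]]
contact_force: [-0.2, 0.0, -0.4]
opening: 94.0
gripper_force: 0.0
```

```bash
python3 - <<'E'
from st import *
p,R=st()
a=env.get_image("side")[130:280,210:350,::-1]
cv2.imwrite("pics/s3.png",cv2.resize(a,None,fx=4,fy=4,interpolation=cv2.INTER_CUBIC))
f=p+np.array([R[:,1]*47*k for k in(1,-1)]);print(proj("side",f))
E
```

```text
t 6.5 tcp [402.3 201.6   0.9] xang 165.01 open 94.02709685823032 F [-0.2  0.  -0.4] 0.0 q [ 22.  18. 112.   0.  50. -53.]
[[272.50850987 263.57342979]
 [277.3200554  235.68353067]]
```

View pics/s3.png

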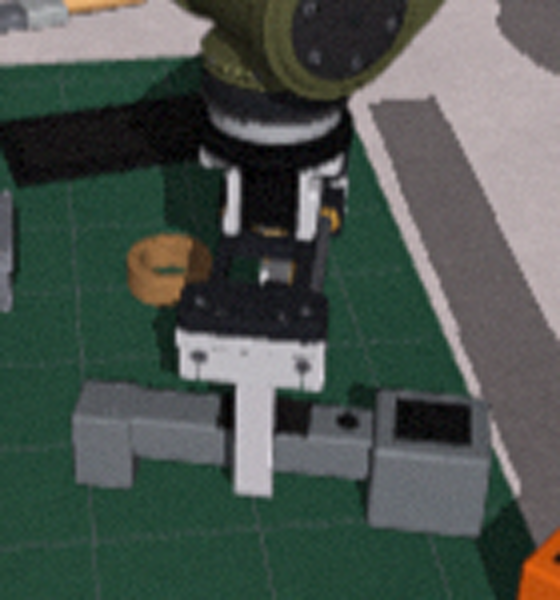

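The near finger now passes in front of the handle. Its tip is at (273,254), while the state's TCP predicts row 263.6, so the tips are really near z = 29 mm. I'll go down another 10 mm and close.

Request:
{"method": "step_arm", "body": {
  "travel": [
    [0,0,0.2],
    [0,0,0.15],
    [0,0,0]
  ],
  "yaw": [0,0,0]
}}

```text
time_s: 6.85
tool_pos: [402.4, 201.6, -9.4]
ee_rot: [[-0.966, 0.259, -0.001], [0.259, 0.966, -0.0], [0.001, -0.001, -1.0]]
contact_force: [-0.1, 0.7, -0.0]
opening: 94.1
gripper_force: 0.0
```

Request:
{"method": "step_arm", "body": {
  "travel": [
    [0,0,0],
    [0,0,0],
    [0,0,0],
    [0,0,0],
    [0,0,0],
    [0,0,0],
    [0,0,0],
    [0,0,0],
    [0,0,0],
    [0,0,0],
    [0,0,0],
    [0,0,0]
  ],
  "yaw": [0,0,0,0,0,0,0,0,0,0,0,0],
  "fingers": 0,
  "force": 35
}}

```text
time_s: 8.05
tool_pos: [402.8, 201.8, -8.7]
ee_rot: [[-0.966, 0.259, 0.0], [0.259, 0.966, 0.0], [-0.0, 0.0, -1.0]]
contact_force: [0.2, 1.3, 0.1]
opening: 29.7
gripper_force: 35.0
```

Gripped: opening 29.7 mm at 35 N. The scanner's underside equals the reported z + 8.7 mm. I'll lift it, then carry it over.

Request:
{"method": "step_arm", "body": {
  "travel": [
    [0,0,-0.2],
    [0,0,-0.4],
    [0,0,-0.6],
    [0,0,-0.8],
    [0,0,-0.8],
    [0,0,-0.8],
    [0,0,-0.8],
    [0,0,-0.6],
    [0,0,-0.4],
    [0,0,-0.2],
    [0,0,0]
  ],
  "yaw": [0,0,0,0,0,0,0,0,0,0,0]
}}

```text
time_s: 9.15
tool_pos: [402.8, 201.8, 159.7]
ee_rot: [[-0.966, 0.259, 0.001], [0.259, 0.966, 0.0], [-0.001, 0.0, -1.0]]
contact_force: [0.5, 0.0, -2.8]
opening: 29.6
gripper_force: 35.0
```

Request:
{"method": "step_arm", "body": {
  "travel": [
    [-0.195,-0.161,0],
    [-0.39,-0.321,0],
    [-0.584,-0.482,0],
    [-0.779,-0.643,0],
    [-0.779,-0.643,0],
    [-0.779,-0.643,0],
    [-0.779,-0.643,0],
    [-0.779,-0.643,0],
    [-0.779,-0.643,0],
    [-0.779,-0.643,0],
    [-0.779,-0.643,0],
    [-0.779,-0.643,0],
    [-0.779,-0.643,0],
    [-0.779,-0.643,0],
    [-0.779,-0.643,0],
    [-0.779,-0.643,0],
    [-0.779,-0.643,0],
    [-0.584,-0.482,0],
    [-0.39,-0.321,0],
    [-0.195,-0.161,0]
  ],
  "yaw": [0,0,0,0,0,0,0,0,0,0,0,0,0,0,0,0,0,0,0,0]
}}

```text
time_s: 11.15
tool_pos: [701.5, -219.4, 157.0]
ee_rot: [[-0.966, 0.26, -0.003], [0.26, 0.966, 0.001], [0.003, 0.0, -1.0]]
contact_force: [0.1, 0.5, -3.5]
opening: 29.6
gripper_force: 35.0
```

Request:
{"method": "step_arm", "body": {
  "travel": [
    [0,0,0],
    [0,0,0],
    [0,0,0],
    [0,0,0],
    [0,0,0],
    [0,0,0],
    [0,0,0],
    [0,0,0],
    [0,0,0],
    [0,0,0]
  ],
  "yaw": [-0.3,-0.6,-0.8,-0.8,-0.8,-0.8,-0.6,-0.4,-0.16,0]
}}

```text
time_s: 12.15
tool_pos: [701.6, -217.3, 159.2]
ee_rot: [[-0.98, -0.197, -0.0], [-0.197, 0.98, 0.0], [0.0, 0.0, -1.0]]
contact_force: [-0.9, -0.5, -2.7]
opening: 29.4
gripper_force: 35.0
```

```bash
python3 - <<'E'
from st import *
p,R=st();d=R[:2,0];g=np.array([613.7,-235.2])-90*d
print("units to hover",R.T@(np.r_[g,126]-p)/30)
cv2.imwrite("pics/s4.png",env.get_image("side")[:,:,::-1])
cv2.imwrite("pics/t4.png",env.get_image("top")[:,:,::-1])
z=p[2]+8.7
for nm,x,h in(("screen",90,56),("butt",-105,50)):
    print(nm,[proj(n,[[*(p[:2]+x*d),z+h]])[0].round(1) for n in("side","top")])
a=cv2.imread("pics/s4.png")[60:250,90:330];b=cv2.imread("pics/t4.png")[60:250,280:460]
cv2.imwrite("pics/c4.png",cv2.resize(np.hstack([a,b]),None,fx=1.9,fy=1.9,interpolation=cv2.INTER_CUBIC))
E
```

```text
t 12.15 tcp [ 701.6 -217.3  159.2] xang -168.64 open 29.40412215989575 F [-0.9 -0.5 -2.7] 34.99904930591583 q [ -20.   43.   50.    0.   87. -121.]
units to hover [-0.01129535 -0.00983132  1.10805765]
screen [array([182.7,  94.8]), array([390.5, 107.3])]
butt [array([112.4, 103.9]), array([370.1,  32.3])]
```

View pics/c4.png

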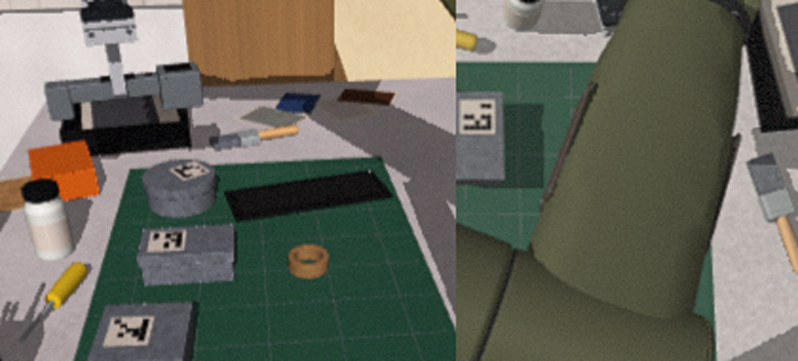

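The scanner hangs level. Its screen is at about (184.7, 96) and its butt at (115, 104) in the side view, against predictions of (182.7, 95) and (112, 104). That is within a few mm, and a small 3 mm shift along the handle corrects part of it. I'll lower it to the hover height and hold.

Request:
{"method": "step_arm", "body": {
  "travel": [
    [-0.05,0,0.2],
    [-0.05,0,0.3],
    [0,0,0.3],
    [0,0,0.2],
    [0,0,0.1],
    [0,0,0],
    [0,0,0],
    [0,0,0]
  ],
  "yaw": [0,0,0,0,0,0,0,0]
}}

```text
time_s: 13.05
tool_pos: [704.8, -217.2, 126.8]
ee_rot: [[-0.981, -0.196, 0.001], [-0.196, 0.981, -0.0], [-0.001, -0.0, -1.0]]
contact_force: [-0.0, 0.1, -2.2]
opening: 29.7
gripper_force: 35.0
```

Request:
{"method": "step_arm", "body": {
  "travel": [
    [0,0,0],
    [0,0,0],
    [0,0,0],
    [0,0,0],
    [0,0,0],
    [0,0,0],
    [0,0,0],
    [0,0,0],
    [0,0,0],
    [0,0,0],
    [0,0,0],
    [0,0,0],
    [0,0,0],
    [0,0,0],
    [0,0,0],
    [0,0,0],
    [0,0,0],
    [0,0,0],
    [0,0,0],
    [0,0,0]
  ],
  "yaw": [0,0,0,0,0,0,0,0,0,0,0,0,0,0,0,0,0,0,0,0]
}}

```text
time_s: 15.05
tool_pos: [704.7, -217.2, 126.3]
ee_rot: [[-0.981, -0.196, 0.0], [-0.196, 0.981, -0.0], [-0.0, -0.0, -1.0]]
contact_force: [-0.3, 0.9, -2.7]
opening: 29.7
gripper_force: 35.0
```

```bash
python3 - <<'E'
from st import *
p,R=st();d=R[:2,0]
im=env.get_image("side");cv2.imwrite("pics/s5.png",im[:,:,::-1])
g=cv2.cvtColor(im,cv2.COLOR_RGB2GRAY);Z=p[2]+8.7
print("pred screen",proj("side",[[*(p[:2]+90*d),Z+56]]))
b=blob((g<40),(165,85,212,125));print("seen",cv2.boundingRect(b),b[:,0].mean(0))
w=R.T@(np.array([417,-216.1,p[2]])-p)/30;print("to pad centre units",w,"down",(p[2]-(8-8.7))/30)
E
```

```text
t 15.05 tcp [ 704.7 -217.2  126.3] xang -168.69 open 29.718861650116995 F [-0.3  0.9 -2.7] 34.999297857284546 q [ -20.   44.   52.   -0.   83. -121.]
pred screen [[182.98783345 105.89321964]]
seen (165, 99, 25, 10) [177.         103.56923077]
to pad centre units [ 9.39602790e+00  1.91582884e+00 -5.42243220e-04] down 4.232726736453545
```

The hold is done: 2 s at 84 mm above the label and level, with the screen where predicted. On to the pad.

Request:
{"method": "step_arm", "body": {
  "travel": [
    [0.214,0.044,0],
    [0.427,0.087,0],
    [0.64,0.131,0],
    [0.854,0.174,0],
    [0.854,0.174,0],
    [0.854,0.174,0],
    [0.854,0.174,0],
    [0.854,0.174,0],
    [0.854,0.174,0],
    [0.854,0.174,0],
    [0.854,0.174,0],
    [0.64,0.131,0],
    [0.427,0.087,0],
    [0.214,0.044,0],
    [0,0,0],
    [0,0,0]
  ],
  "yaw": [0,0,0,0,0,0,0,0,0,0,0,0,0,0,0,0]
}}

```text
time_s: 16.7
tool_pos: [417.4, -216.1, 126.4]
ee_rot: [[-0.981, -0.196, 0.001], [-0.196, 0.981, -0.0], [-0.0, -0.0, -1.0]]
contact_force: [0.3, -0.2, -2.6]
opening: 29.7
gripper_force: 35.0
```

Request:
{"method": "step_arm", "body": {
  "travel": [
    [0,0,0.3],
    [0,0,0.6],
    [0,0,0.7],
    [0,0,0.7],
    [0,0,0.6],
    [0,0,0.4],
    [0,0,0.3],
    [0,0,0.15],
    [0,0,0.1],
    [0,0,0.1],
    [0,0,0],
    [0,0,0]
  ],
  "yaw": [0,0,0,0,0,0,0,0,0,0,0,0]
}}

```text
time_s: 17.9
tool_pos: [417.2, -216.2, 8.1]
ee_rot: [[-0.981, -0.196, 0.0], [-0.196, 0.981, -0.0], [-0.0, -0.0, -1.0]]
contact_force: [-0.7, -0.0, -2.1]
opening: 29.8
gripper_force: 35.0
```

```bash
python3 - <<'E'
from st import *
p,R=st();print("err pad units",R.T@(np.array([417,-216.1,-0.7])-p)/30)
im=env.get_image("side");cv2.imwrite("pics/s6.png",cv2.resize(im[80:230,150:350,::-1],None,fx=4,fy=4,interpolation=cv2.INTER_CUBIC))
d=R[:2,0];print(proj("side",[[*(p[:2]+90*d),p[2]+64.7],[*(p[:2]-105*d),p[2]+58.7]]))
E
```

```text
t 17.9 tcp [ 417.2 -216.2    8.1] xang -168.69 open 29.812395058499852 F [-0.7 -0.  -2.1] 34.99919772148132 q [ -32.   20.  109.    0.   52. -133.]
err pad units [0.00747535 0.00371829 0.29299264]
[[278.44371988 138.3820537 ]
 [218.56034537 148.3160796 ]]
```

View pics/s6.png

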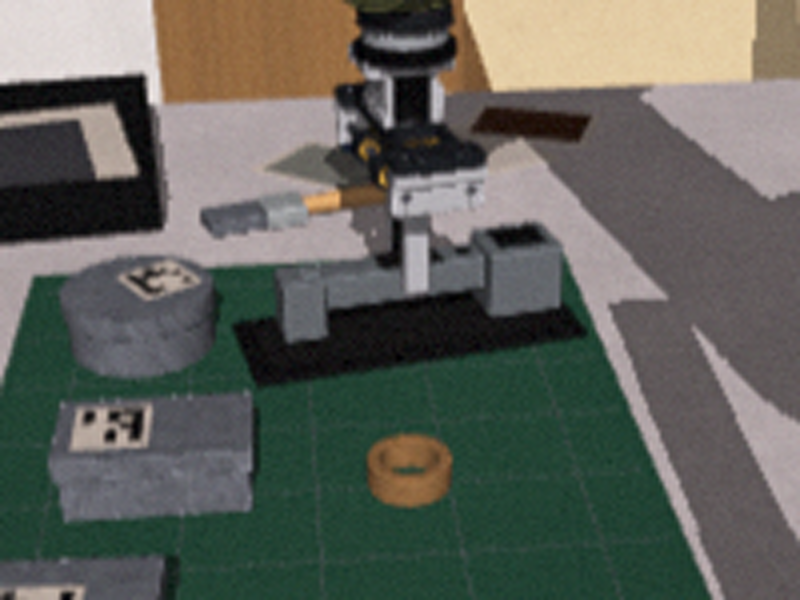

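The scanner hovers about 9 mm above the pad and along it, its screen at (279.5, 139) as predicted (278.4, 138.4). I'll lower it slowly.

Request:
{"method": "step_arm", "body": {
  "travel": [
    [0,0,0.07],
    [0,0,0.07],
    [0,0,0.06],
    [0,0,0.04],
    [0,0,0.03],
    [0,0,0]
  ],
  "yaw": [0,0,0,0,0,0]
}}

```text
time_s: 18.55
tool_pos: [417.0, -216.0, -0.5]
ee_rot: [[-0.981, -0.196, -0.0], [-0.196, 0.981, 0.0], [0.0, 0.0, -1.0]]
contact_force: [0.2, 0.3, -2.6]
opening: 29.8
gripper_force: 35.0
```

Request:
{"method": "step_arm", "body": {
  "travel": [
    [0,0,0.03],
    [0,0,0.02],
    [0,0,0]
  ],
  "yaw": [0,0,0]
}}

```text
time_s: 18.85
tool_pos: [417.2, -216.1, -0.8]
ee_rot: [[-0.981, -0.196, 0.0], [-0.196, 0.981, -0.0], [-0.0, -0.0, -1.0]]
contact_force: [-6.7, 5.1, 16.3]
opening: 29.7
gripper_force: 35.0
```

The scanner is touching the pad. I'll ease off slightly, then release.

Request:
{"method": "step_arm", "body": {
  "travel": [
    [0,0,-0.03],
    [0,0,0]
  ],
  "yaw": [0,0]
}}

```text
time_s: 19.05
tool_pos: [417.2, -216.2, -0.7]
ee_rot: [[-0.981, -0.196, 0.0], [-0.196, 0.981, -0.0], [-0.0, -0.0, -1.0]]
contact_force: [-2.2, 1.4, 4.5]
opening: 29.8
gripper_force: 35.0
```

Request:
{"method": "step_arm", "body": {
  "travel": [
    [0,0,0],
    [0,0,0],
    [0,0,0],
    [0,0,0],
    [0,0,0],
    [0,0,0],
    [0,0,0],
    [0,0,0],
    [0,0,0],
    [0,0,0]
  ],
  "yaw": [0,0,0,0,0,0,0,0,0,0],
  "fingers": 1
}}

```text
time_s: 20.05
tool_pos: [417.0, -216.0, -1.0]
ee_rot: [[-0.981, -0.196, -0.0], [-0.196, 0.981, 0.0], [0.0, 0.0, -1.0]]
contact_force: [-0.8, 0.4, 0.3]
opening: 93.9
gripper_force: 0.0
```

Released. I'll retreat straight up.

Request:
{"method": "step_arm", "body": {
  "travel": [
    [0,0,-0.2],
    [0,0,-0.4],
    [0,0,-0.7],
    [0,0,-0.9],
    [0,0,-0.9],
    [0,0,-0.9],
    [0,0,-0.9],
    [0,0,-0.9],
    [0,0,-0.6],
    [0,0,-0.3],
    [0,0,0],
    [0,0,0],
    [0,0,0]
  ],
  "yaw": [0,0,0,0,0,0,0,0,0,0,0,0,0]
}}

```text
time_s: 21.35
tool_pos: [416.7, -215.8, 199.1]
ee_rot: [[-0.981, -0.196, -0.001], [-0.196, 0.981, 0.001], [0.001, 0.001, -1.0]]
contact_force: [0.9, -0.4, 0.3]
opening: 93.9
gripper_force: 0.0
```

```bash
python3 - <<'E'
from st import *
p,R=st();im=env.get_image("side");a=np.radians(191.3);d=np.array([np.cos(a),np.sin(a)]);o=np.array([417,-216.1])
print("expected screen",proj("side",[[*(o+90*d),64]]))
g=cv2.cvtColor(im,cv2.COLOR_RGB2GRAY);b=blob(g<45,(269,133,290,146));print("seen",cv2.boundingRect(b),b[:,0].mean(0))
q=blob(g<45,(195,135,300,180));
m=np.zeros(g.shape,np.uint8);b0=cv2.imread("pics/side0.png",0)
print("round box diff",np.abs(g[145:175,163:204].astype(int)-b0[145:175,163:204]).mean())
E
```

```text
t 21.35 tcp [ 416.7 -215.8  199.1] xang -168.69 open 93.87790789347795 F [ 0.9 -0.4  0.3] 0.0 q [ -32.    6.   97.    0.   77. -133.]
expected screen [[278.44161784 140.92130313]]
seen (272, 139, 14, 5) [278.74074074 141.07407407]
round box diff 2.540650406504065
```

The screen is seen at (278.7, 141.1) against the expected (278.4, 140.9), and the round box has not moved. Handing in.

```bash
python3 -c "
from rig import env
print(env.hand_in())"
```

```text
the job is handed in; nothing more can be done
None
```

I picked up the scanner at the second try (the first grasp closed above the handle), held it level about 84 mm above the label for 2 s, laid it along the pad, and handed in; the round box hadn't moved, and no verdict came back.

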